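# Index the press dial to the waiting connector

### The arm

A 6-joint arm with a two-finger parallel gripper is mounted at the origin on the work surface. World frame = base frame: x ahead of the robot, y to its left, z up, the work surface at z = 0. Lengths are in mm, angles in rad, forces in N, time in s.
With the tool pointing down it reaches from about 300 to 775 mm from the base axis. Payload 14.6 kg.
Tool frame: the origin (TCP) lies on the centre line of the jaws, within the pads' length; the fingertips stand ahead of it and the grasp point (between the pads) is the TCP (manip.tip_reach is the z of the fingertips in the tool frame, in mm); z points along the fingers, y is the direction in which the jaws open and shut (so a half turn about z gives the same grasp; the last joint's range is limited). The gripper opens to 94 mm and grips with 3 to 60 N. Pads are 16 mm wide; open, the fingers measure 119 mm over their backs; the gripper's body (75 mm by 177 mm) begins 78 mm behind the grasp point.
Start: joints at [1.23, 0.3, 1.521, -0, 1.321, -0.067], TCP at [148.713, 529.503, 224.446] pointing down, gripper open.
Joint ranges: [-3.03, 3.03], [-0.79, 2.21], [0.23, 2.52], [-1.04, 4.18], [0, 3.07], [-2.55, 2.55]. Speed limits (rad/s): [2.22, 2.22, 2.57, 3.14, 3.14, 3.14].

### API

Orientations are given as [roll, pitch, yaw] about the fixed x, y, z axes, in that order (R = Rz(yaw) Ry(pitch) Rx(roll)).
In Python, from cell import manip, camera, search_frame, masks_of, tip_of gives the robot as it stands.
- The arm moves only by the tool send_rows, never from a script. Its argument "plan" is a list of rows, each an object with "travel": the shift along the tool's x, y, z in mm, a list of three; "delta_rot": the turn, a rotation vector about the tool's x, y, z in degrees, a list of three; "fingers": the gripper's target within -1 to 1 (shut at 1, half-way at 0, fully open at -1). In form: [{"travel": [dx, dy, dz], "delta_rot": [wx, wy, wz], "fingers": fingers}, ...]. A call has 1 to 20 rows; each row shifts and turns the commanded pose from where the row before left it, along the tool's axes as they then stand; what a row does not reach is not made up. A row lasts 1/8 s, in which the tool goes at most 62.5 mm and 10.7 degrees, less where a joint would pass 70% of its speed; a pose out of reach is approached as far as the arm can. A call is refused whole if a number of a shift passes 62.5 or a number of a turn 10.7, either way. A call with a gripper value outside its range is refused whole. The fingers move at their own pace and stop on an object; "grip_force" is the grip in N (left out, the last holds). Time passes only in rows, so rows that do not move let the fingers close. It gives the time, the measured TCP pose, the force and the opening at its end, in the units of the state.
- manip.read_state(): the state, without advancing time (a new reading comes with each control period).
- camera(name): name is "scene" or "side" or "wrist"; returns a dict with "color" (400x640x3 uint8, red, green, blue), "z_map" (400x640 float32, mm along the optical axis (not along the pixel's ray), 0 where there is no reading), "fov_y" (degrees; the focal length in pixels is half the picture's height over the tangent of half this angle, whatever the lens; pixels are square), "cx", "cy" (the principal point, pixels), "world_from_camera" (4x4, takes a point from camera to world coordinates); the wrist camera has in their place "tool_from_camera" (4x4, takes a point from camera to tool coordinates, whose origin is the TCP and whose axes are the flange's). Camera axes: x right, y up, looking along -z (the intrinsics and any distortion apply to the point x, -y, -z); pixel columns grow to the right and rows downward; lengths in mm; the calibration is good to about 2 mm. The wrist camera is an equidistant fisheye: a pixel r from the principal point sees the ray r / f radians off the axis. A picture is of the moment at which its call begins: read the wrist's pose just before it.
- manip.sign_off(): hands the job in, once; it reports no verdict.
Trained networks look in the newest picture that a camera, given by its name, has taken for a name from the list of things; names that differ only in an ending like _2 or _b are one class to them, and where a whole thing is asked for, a point or a joint stands for the part that bears it (a point fixed in the world has none). Each returns a list of dicts, best first, with "confidence" (0 to 1); they miss things now and then, are a little off and sometimes report something else, mostly with a low value. They report only what shows in the picture. A call takes as long as a camera call. They do not tell look-alikes from the thing itself.
- search_frame(name, camera): "at" ([x, y, z] in mm, in the coordinates of the camera as it stood for that picture, good to about 4 mm: the middle of the surface that is visible of it).
- masks_of(name, camera): "region" (400x640 bool, what is visible of it).
- tip_of(name, camera): "at" ([x, y, z] in mm, in the coordinates of the camera as it stood for that picture, good to about 4 mm: a listed point, or the origin of a listed thing).
The state is a dict: "clock": time; "joints": joint angles; "qd": joint speeds; "effort": joint torques, N m; "eef_pos": TCP position; "eef_rot": TCP orientation; "wrist_force": force on the tool from outside, world axes, zero at the start; "moment": the same for the moment, N m; "finger_gap": finger opening in mm.
Only numpy, scipy, OpenCV 4.12 (cv2) and the standard library are available. Lean on these libraries where they do the work, as an engineer would, in place of code of your own. Each camera call takes 0.05 s, during which the arm holds its last target. There are 200 camera calls.

### The job

One connector on the press's turning dial is still waiting to be pressed: its black insert stands up out of the shell. Press the index plunger in with a fingertip, turn the dial to the next hole, whichever way brings that connector under the press ram, and let the plunger spring fully home there. Do not overrun that hole, leave every connector standing in its nest, and leave the other things on the bench where they are.

Things in the scene. Friction and masses are not known exactly. Their poses are not given: they have to be found in the camera images.
- station: Indexing station, fixed to the bench: grey plate 425 x 330 mm, 12 mm thick, with a round steel base (304 mm diameter, top at z 46 mm), the dial on it and a green lever press. Origin: on the dial's vertical axis at the bench top; x points from there to the press, z up. The base has a ring-shaped slot of 128 mm radius with six 22 mm holes, 60 degrees apart, the first at x -128 mm, y 0.
- dial (a joint): Angle of the dial in rad, 0 at the start, positive counter-clockwise seen from above. Stiff bearing: some 2 N at the plunger turn it, and it stays where it is left. Locked while the plunger is home in a hole (play below 0.01 rad); the neighbouring holes are at 1.047 and -1.047.
- plunger (a joint): Travel of the index plunger in m: 0 home (up, locked), 0.010 fully in (down). Spring 5 N at rest, 9 N fully in. Past 0.007 the dial is free. Let go between two holes it stays in at 0.007, under the slot's edge, and the dial can be pushed on by its parts, e.g. lightly by the side of the head; at a hole it springs up to 0 unless held down, and the dial stops dead.
- plunger_top (a point): Top centre of the plunger's black mushroom head, 38 mm diameter, 12 mm tall, flat over the middle 34 mm. It stands upright on an ear of the dial, 128 mm from the axis, opposite the ram at the start, its top 100 mm above the bench when home, and is carried round with the dial. Below the head: a stem of 9 mm, and a steel bush of 30 mm up to z 74 mm.
- hub (a point): Top centre of the dial's hub, on the dial's axis, 80 mm above the bench; hub 56 mm wide. The dial is an aluminium disc, 200 mm diameter, top at z 62 mm, turning with six ring-shaped nests (44 mm outside, 33 mm inside, 12 mm tall) on a circle of 72 mm radius, 60 degrees apart; at the start one lies under the ram.
- ram (a point): Underside centre of the press ram's round foot (30 mm diameter), 72 mm from the dial's axis, 150 mm above the bench. Fixed. The press head covers x 40 to 249 mm, y -30 to 35 mm of the station from z 160 mm up, its column x 185 to 247 mm; its lever rises behind at y -66 to -34 mm to z 340 mm. The press itself is not worked in this task.
- waiting: Loose round metal connector, shell 36 mm over its knurled ring, 34 mm tall to the shell's rim, its foot (30 mm) standing in a nest of the dial. Its black insert, 22 mm diameter, still stands 14 mm above the rim (48 mm in all). It starts in the nest to the left or to the right of the one under the ram. Origin: centre of its underside, z up.
- done_a: Loose round metal connector, shell 36 mm over its knurled ring, 34 mm tall to the shell's rim, its foot (30 mm) standing in a nest of the dial. Pressed: its black insert is level with the rim. In the other nest beside the ram. Origin: centre of its underside.
- done_b: Loose round metal connector, shell 36 mm over its knurled ring, 34 mm tall to the shell's rim, its foot (30 mm) standing in a nest of the dial. Pressed, insert level with the rim. Starts in the nest under the ram. Origin: centre of its underside.
- done_c: Loose round metal connector, shell 36 mm over its knurled ring, 34 mm tall to the shell's rim, its foot (30 mm) standing in a nest of the dial. Pressed, insert level with the rim. In a nest two places from the ram. Origin: centre of its underside.
- spare_shell: Bystander: bare connector shell, 36 mm diameter, 34 mm tall, loose on a near corner of the station's grey plate. Origin: centre of its underside.
- hex_key: Bystander: small L-shaped steel hex key, 68 x 23 mm, 6 mm thick, loose on the other near corner of the plate. Origin at the middle of its long arm, on the plate.
- screwdriver: Bystander: screwdriver lying on the bench on the robot's right. Origin at its middle, on the bench.
- crimper: Bystander: hand crimper with red grips, 215 mm long, lying on the right. Origin near its joint, on the bench.
- spray_can: Bystander: white can 60 mm diameter, 160 mm tall, on the left. Origin: centre of its underside.
- tape: Bystander: roll of black tape lying flat, 100 mm diameter, 24 mm tall, near left. Origin: centre of its underside.
- jar: Bystander: clear jar with a black cap, 60 mm diameter, 70 mm tall, near left. Origin: centre of its underside.
Things that resemble listed ones, but are neither listed nor needed, are in the scene too. What is shaped like the done_b but orange is not meant.

How it is judged:
By the outcome, as a careful person would: the job done as asked, in the order asked, and still so for the second after the job is handed in, with the robot touching nothing.
It also fails if it takes over 48 s, if anything falls off the work surface, if the arm or the gripper's body presses on something with over 40 N, if the wrist force passes 120 N, or if a joint passes its speed limit or range.

## Working session

There is one attempt and no reset: what is moved stays moved. The work goes in short steps, Python scripts to look and compute and a tool call to move; the robot and the scene stay as the last step left them, time stands still between calls to the robot, and variables do not carry over. Pictures are saved under pics/ and viewed, about 8 in all and at most 12, crops included, and the job is handed in when it is done.

Besides the shell and the picture viewer there is one more tool, called in YAML: its name, and indented under it one key for each argument. send_rows: Moves the arm, as the interface text tells. Its arguments: {"type":"object","properties":{"plan":{"type":"array"},"grip_force":{"type":"number"}},"required":["plan"]}

```bash
mkdir -p pics
cat > h.py <<'E'
import numpy as np, cv2
from cell import manip, camera, search_frame, masks_of, tip_of
def w(T,p): return (T@np.r_[p,1])[:3]
def toW(c,p): return w(c["world_from_camera"],p)
def proj(c,P):
    p=w(np.linalg.inv(c["world_from_camera"]),P); f=c["color"].shape[0]/2/np.tan(np.radians(c["fov_y"]/2))
    return c["cx"]+f*p[0]/-p[2], c["cy"]+f*p[1]/p[2]
def unproj(c,u,v):
    f=c["color"].shape[0]/2/np.tan(np.radians(c["fov_y"]/2)); z=c["z_map"][int(v),int(u)]
    return toW(c,[(u-c["cx"])/f*z,-(v-c["cy"])/f*z,-z])
def save(n,im): cv2.imwrite("pics/"+n,im[...,::-1])
E
python3 - <<'E'
from h import *
s=manip.read_state(); print(s, manip.tip_reach)
for n in ("scene","side"):
    c=camera(n); save(n+"0.png",c["color"])
    print(n,c["fov_y"],c["world_from_camera"].round(2).tolist())
    for k in ("plunger_top","hub","ram","waiting","done_b","station"):
        for d in tip_of(k,n)[:5]:
            P=toW(c,d["at"]); print(k,round(d["confidence"],2),P.round(),np.round(proj(c,P)))
E
```

```text
{'clock': 0.0, 'joints': array([ 1.23042267e+00,  3.00459568e-01,  1.52159213e+00, -1.84918889e-05,
        1.32072663e+00, -6.66305310e-02]), 'qd': array([ 0.00170409, -0.00183313,  0.00136412,  0.00102685,  0.00092295,
        0.00025066]), 'effort': array([ 4.98035715e-04, -5.31775725e+01, -3.52765381e+01,  7.09727174e-02,
        2.41203932e-02, -4.43341730e-05]), 'eef_pos': array([148.62420392, 529.27592188, 223.88797946]), 'eef_rot': array([-3.14040842e+00, -6.10719540e-05,  2.86785408e+00]), 'wrist_force': array([-0.03686227,  0.1470455 ,  0.02330736]), 'moment': array([-0.01136001, -0.01659679,  0.00323072]), 'finger_gap': 93.93104136536154} 19.0
scene 51.76431658495326 [[-0.52, -0.52, 0.68, 1273.24], [0.85, -0.3, 0.43, 492.46], [-0.02, 0.8, 0.59, 754.26], [0.0, 0.0, 0.0, 1.0]]
plunger_top 0.7 [507. -89.  96.] [285. 186.]
plunger_top 0.67 [ 604. -167.    9.] [245. 220.]
hub 0.81 [565.  26.  78.] [309. 215.]
ram 0.88 [588.  92. 151.] [326. 205.]
waiting 0.6 [520.  83.  62.] [336. 217.]
done_b 0.74 [827. -67.  -0.] [219. 287.]
done_b 0.7 [635.  30.  58.] [296. 237.]
done_b 0.43 [590.  89.  63.] [325. 233.]
station 0.71 [567.  24.   3.] [308. 237.]
station 0.68 [433. 471.   2.] [489. 266.]
side 55.277705773572436 [[0.92, 0.27, -0.28, 263.55], [-0.39, 0.6, -0.7, -727.72], [-0.02, 0.76, 0.65, 798.05], [0.0, 0.0, 0.0, 1.0]]
plunger_top 0.68 [510. -85. 105.] [312. 228.]
hub 0.72 [561.  28.  83.] [314. 203.]
ram 0.69 [599.  94. 150.] [317. 168.]
waiting 0.68 [522.  90.  62.] [294. 199.]
waiting 0.34 [593.  95.  63.] [315. 191.]
done_b 0.67 [590.  93.  64.] [315. 192.]
done_b 0.66 [827. -64.  -2.] [408. 219.]
done_b 0.65 [637.  41.  62.] [336. 198.]
station 0.57 [566.  25.  -0.] [316. 224.]
```

Run:
```python
import cv2,numpy as np
a=cv2.imread("pics/scene0.png");b=cv2.imread("pics/side0.png")
a=cv2.resize(a[110:310,180:446],(798,600),interpolation=3)
cv2.imwrite("pics/sc.png",a)
cv2.imwrite("pics/sd.png",cv2.resize(b[100:300,180:446],(798,600),interpolation=3))
```

```text
(no output)
```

View pics/sc.png

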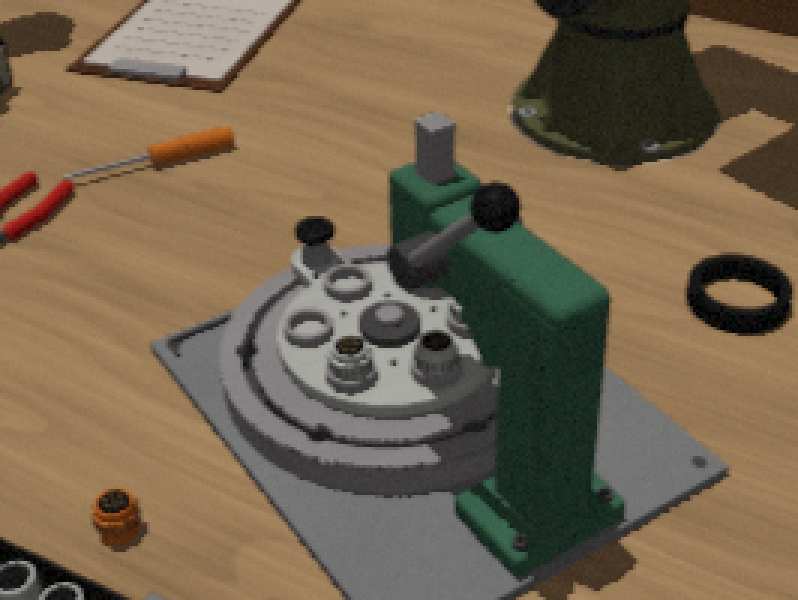

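View pics/sd.png

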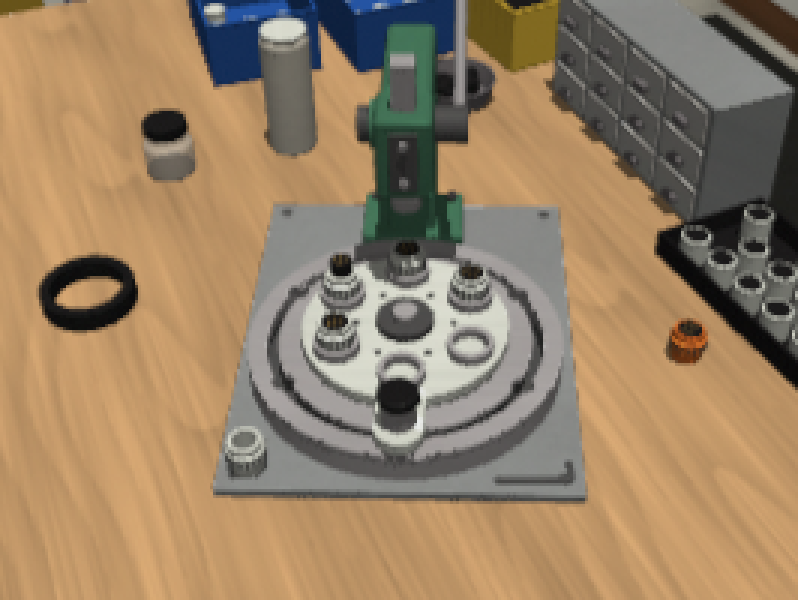

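View pics/scene0.png

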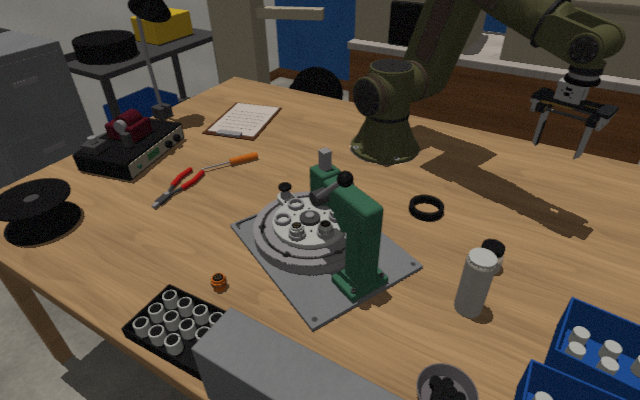

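Waiting connector: the black insert stands up at side crop (342,265), world ≈(521,87). This nest is +60° from the ram (station yaw ≈64.5°), so the dial must turn clockwise (-1.047).

Look-alikes:
- Pressed connectors at side crop (405,258), (470,285) and (335,335).
- The orange one at (688,342), the spare shell at (245,450) and the tray shells at the right.

The plunger is the black mushroom head at side crop (398,395), world ≈(509,-87). The jar cap at (165,125) and the lever knob are not it.

I'll go above the plunger with the fingers shut.

send_rows:
  plan:
    - {"travel": [-39.5,-38.2,0],"delta_rot": [0,0,0],"fingers": 1}
    - {"travel": [-39.5,-38.2,0],"delta_rot": [0,0,0],"fingers": 1}
    - {"travel": [-39.5,-38.2,0],"delta_rot": [0,0,0],"fingers": 1}
    - {"travel": [-39.5,-38.2,0],"delta_rot": [0,0,0],"fingers": 1}
    - {"travel": [-39.5,-38.2,0],"delta_rot": [0,0,0],"fingers": 1}
    - {"travel": [-39.5,-38.2,0],"delta_rot": [0,0,0],"fingers": 1}
    - {"travel": [-39.5,-38.2,0],"delta_rot": [0,0,0],"fingers": 1}
    - {"travel": [-39.5,-38.2,0],"delta_rot": [0,0,0],"fingers": 1}
    - {"travel": [-39.5,-38.2,0],"delta_rot": [0,0,0],"fingers": 1}
    - {"travel": [-39.5,-38.2,0],"delta_rot": [0,0,0],"fingers": 1}
    - {"travel": [-39.5,-38.2,0],"delta_rot": [0,0,0],"fingers": 1}
    - {"travel": [-39.5,-38.2,0],"delta_rot": [0,0,0],"fingers": 1}
    - {"travel": [-39.5,-38.2,0],"delta_rot": [0,0,0],"fingers": 1}
    - {"travel": [0,0,0],"delta_rot": [0,0,9],"fingers": 1}
    - {"travel": [0,0,0],"delta_rot": [0,0,9],"fingers": 1}
    - {"travel": [0,0,0],"delta_rot": [0,0,9],"fingers": 1}
    - {"travel": [0,0,0],"delta_rot": [0,0,9],"fingers": 1}
    - {"travel": [0,0,0],"delta_rot": [0,0,9],"fingers": 1}
    - {"travel": [0,0,0],"delta_rot": [0,0,9],"fingers": 1}

```text
clock: 3.08
eef_pos: [508.8, -87.4, 224.5]
eef_rot: [3.142, 0.0, 1.92]
wrist_force: [0.5, 0.9, -1.0]
finger_gap: 0.6
```

```bash
cat >> h.py <<'E'
from scipy.spatial.transform import Rotation as R
def tool():
    s=manip.read_state(); T=np.eye(4); T[:3,:3]=R.from_euler("xyz",s["eef_rot"]).as_matrix(); T[:3,3]=s["eef_pos"]
    return s,T
def st():
    s,T=tool(); print("t",round(s["clock"],2),"tcp",s["eef_pos"].round(1),"rot",s["eef_rot"].round(3),"F",s["wrist_force"].round(1),"gap",round(s["finger_gap"],1),"x",T[:2,0].round(3),"y",T[:2,1].round(3)); return s,T
E
python3 - <<'E'
from h import *
s,T=st(); print(s["joints"].round(2))
c=camera("wrist"); save("w1.png",c["color"]); W=T@c["tool_from_camera"]
for k in ("plunger_top","hub","waiting","done_b"):
    for d in tip_of(k,"wrist")[:5]: print(k,round(d["confidence"],2),w(W,d["at"]).round(1))
E
```

```text
t 3.08 tcp [508.8 -87.4 224.5] rot [3.142 0.    1.92 ] F [ 0.5  0.9 -1. ] gap 0.6 x [-0.342  0.94 ] y [0.94  0.342]
[-0.24  0.22  1.62 -0.    1.3  -0.59]
plunger_top 0.91 [505.8 -88.  100.6]
plunger_top 0.41 [ 601.9 -159.7   12.2]
hub 0.62 [561.5  28.4  78.6]
hub 0.37 [488.3  19.7  62.4]
waiting 0.84 [521.6  87.8  67.1]
done_b 0.93 [489.6  17.3  64.9]
done_b 0.73 [588.3  90.8  63.2]
done_b 0.64 [632.1  34.   66.5]
done_b 0.6 [ 8.263e+02 -6.580e+01 -4.000e-01]
```

View pics/w1.png

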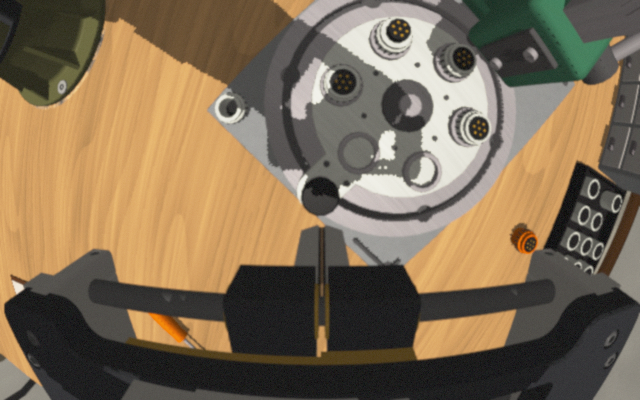

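The wrist view shows the shut jaws at (322,245) beside the plunger head at (322,195). Four connectors are in their nests, with the waiting one at (398,35). The measured points fit the geometry: radius 127.5 mm and top at z 100.6. I'll press down now.

send_rows:
  plan:
    - {"travel": [0,-1,35],"delta_rot": [0,0,0],"fingers": 1}
    - {"travel": [0,0,35],"delta_rot": [0,0,0],"fingers": 1}
    - {"travel": [0,0,25],"delta_rot": [0,0,0],"fingers": 1}
    - {"travel": [0,0,8],"delta_rot": [0,0,0],"fingers": 1}
    - {"travel": [0,0,3],"delta_rot": [0,0,0],"fingers": 1}
    - {"travel": [0,0,3],"delta_rot": [0,0,0],"fingers": 1}
    - {"travel": [0,0,0],"delta_rot": [0,0,0],"fingers": 1}

```text
clock: 4.2
eef_pos: [508.4, -88.0, 116.4]
eef_rot: [3.14, 0.001, 1.926]
wrist_force: [-1.3, -0.4, 5.2]
finger_gap: 0.8
```

send_rows:
  plan:
    - {"travel": [0,0,3],"delta_rot": [0,0,0],"fingers": 1}
    - {"travel": [0,0,3],"delta_rot": [0,0,0],"fingers": 1}
    - {"travel": [0,0,1],"delta_rot": [0,0,0],"fingers": 1}
    - {"travel": [0,0,0],"delta_rot": [0,0,0],"fingers": 1}

```text
clock: 4.7
eef_pos: [508.5, -88.1, 109.7]
eef_rot: [3.14, 0.001, 1.926]
wrist_force: [-3.0, -1.1, 8.2]
finger_gap: 0.7
```

send_rows:
  plan:
    - {"travel": [2.5,-2.3,0.5],"delta_rot": [0,0,0],"fingers": 1}
    - {"travel": [2.5,-2.3,0],"delta_rot": [0,0,0],"fingers": 1}
    - {"travel": [5.1,-4.3,0],"delta_rot": [0,0,0],"fingers": 1}
    - {"travel": [5.4,-4.0,0],"delta_rot": [0,0,0],"fingers": 1}
    - {"travel": [5.6,-3.7,0],"delta_rot": [0,0,0],"fingers": 1}
    - {"travel": [5.8,-3.4,0],"delta_rot": [0,0,0],"fingers": 1}
    - {"travel": [5.9,-3.1,0],"delta_rot": [0,0,0],"fingers": 1}
    - {"travel": [6.1,-2.8,0],"delta_rot": [0,0,0],"fingers": 1}
    - {"travel": [6.2,-2.5,0],"delta_rot": [0,0,0],"fingers": 1}

```text
clock: 5.82
eef_pos: [466.7, -55.5, 109.5]
eef_rot: [3.138, 0.002, 1.925]
wrist_force: [1.5, -1.1, 8.5]
finger_gap: 0.7
```

Run:
```python
from h import *
st()
c=camera("side"); save("side1.png",cv2.resize(c["color"][130:260,200:400],(800,520),interpolation=2))
for k in ("plunger_top","waiting","done_b"):
    for d in tip_of(k,"side")[:4]: print(k,round(d["confidence"],2),toW(c,d["at"]).round(1))
```

```text
t 5.83 tcp [466.7 -55.5 109.5] rot [3.138e+00 2.000e-03 1.925e+00] F [ 1.5 -1.1  8.5] gap 0.7 x [-0.347  0.938] y [0.938 0.347]
plunger_top 0.53 [464.5 -54.3  93. ]
done_b 0.67 [632.7   9.7  63.9]
done_b 0.64 [823.5 -64.1  -2.5]
done_b 0.61 [611.6  80.6  66. ]
```

View pics/side1.png

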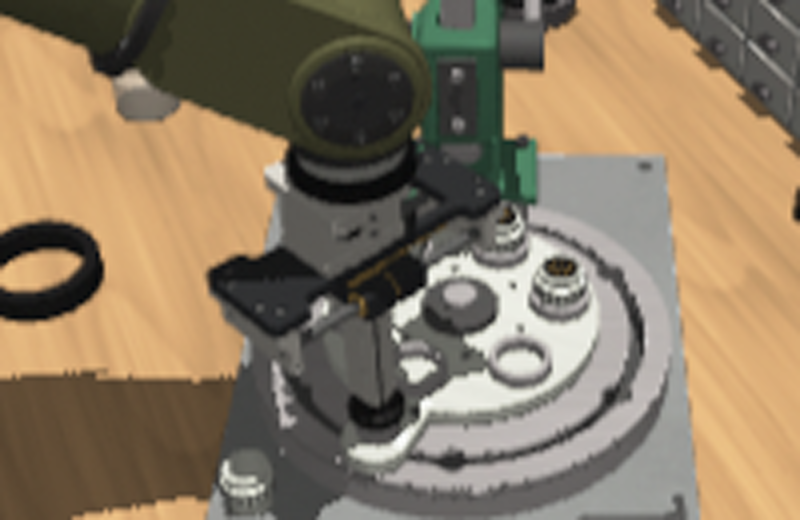

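send_rows:
  plan:
    - {"travel": [6.3,-2.2,0],"delta_rot": [0,0,0],"fingers": 1}
    - {"travel": [6.4,-1.9,0],"delta_rot": [0,0,0],"fingers": 1}
    - {"travel": [6.5,-1.6,0],"delta_rot": [0,0,0],"fingers": 1}
    - {"travel": [6.6,-1.2,0],"delta_rot": [0,0,0],"fingers": 1}
    - {"travel": [6.6,-0.9,0],"delta_rot": [0,0,0],"fingers": 1}
    - {"travel": [6.7,-0.5,0],"delta_rot": [0,0,0],"fingers": 1}
    - {"travel": [6.7,-0.2,0],"delta_rot": [0,0,0],"fingers": 1}
    - {"travel": [6.7,0.2,0],"delta_rot": [0,0,0],"fingers": 1}
    - {"travel": [0,0,0],"delta_rot": [0,0,0],"fingers": 1}
    - {"travel": [0,0,-5],"delta_rot": [0,0,0],"fingers": 1}
    - {"travel": [0,0,-15],"delta_rot": [0,0,0],"fingers": 1}
    - {"travel": [0,0,-25],"delta_rot": [0,0,0],"fingers": 1}
    - {"travel": [-35,0,-15],"delta_rot": [0,0,0],"fingers": 1}
    - {"travel": [0,0,0],"delta_rot": [0,0,0],"fingers": 1}

```text
clock: 7.78
eef_pos: [452.6, -43.1, 169.7]
eef_rot: [3.139, 0.001, 1.924]
wrist_force: [0.1, 0.8, -0.8]
finger_gap: 0.4
```

Run:
```python
from h import *
s,T=st()
c=camera("wrist"); save("w2.png",c["color"]); W=T@c["tool_from_camera"]
for k in ("plunger_top","hub","waiting","done_b"):
    for d in tip_of(k,"wrist")[:5]: print(k,round(d["confidence"],2),w(W,d["at"]).round(1))
```

```text
t 7.78 tcp [452.6 -43.1 169.7] rot [3.139e+00 1.000e-03 1.924e+00] F [ 0.1  0.8 -0.8] gap 0.4 x [-0.346  0.938] y [0.938 0.346]
plunger_top 0.87 [442.8 -13.6  93. ]
hub 0.69 [559.   28.2  75.2]
hub 0.61 [441.  -12.5  95.3]
waiting 0.83 [576.9  98.8  67.9]
done_b 0.77 [613.6 -17.8  64.7]
done_b 0.76 [629.2  51.5  62.4]
done_b 0.27 [575.8 100.   65.8]
```

View pics/w2.png

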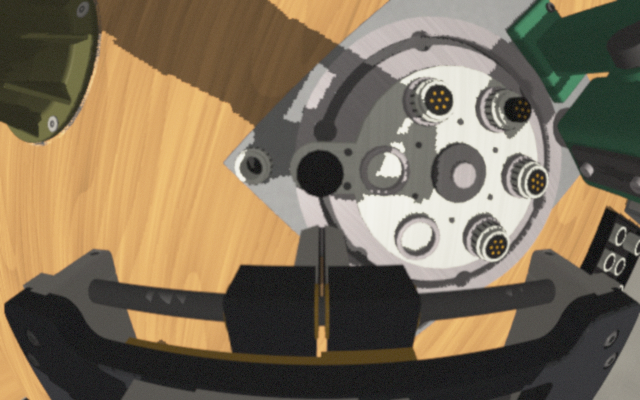

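The head is at (320,172) in the picture, held in at z 93 and about 14° short of the target hole at (325,130). All four connectors are standing. I'll go down behind the head and push it lightly by its side.

send_rows:
  plan:
    - {"travel": [-8,0,0],"delta_rot": [0,0,0],"fingers": 1}
    - {"travel": [0,0,30],"delta_rot": [0,0,0],"fingers": 1}
    - {"travel": [0,0,28],"delta_rot": [0,0,0],"fingers": 1}
    - {"travel": [0,0,10],"delta_rot": [0,0,0],"fingers": 1}
    - {"travel": [5,0,0],"delta_rot": [0,0,0],"fingers": 1}
    - {"travel": [4,-0.3,0],"delta_rot": [0,0,0],"fingers": 1}
    - {"travel": [3,-0.3,0],"delta_rot": [0,0,0],"fingers": 1}
    - {"travel": [3,-0.3,0],"delta_rot": [0,0,0],"fingers": 1}
    - {"travel": [3,-0.3,0],"delta_rot": [0,0,0],"fingers": 1}
    - {"travel": [3,-0.3,0],"delta_rot": [0,0,0],"fingers": 1}
    - {"travel": [3,-0.3,0],"delta_rot": [0,0,0],"fingers": 1}
    - {"travel": [3,-0.3,0],"delta_rot": [0,0,0],"fingers": 1}

```text
clock: 9.52
eef_pos: [444.3, -25.1, 101.1]
eef_rot: [3.138, 0.003, 1.925]
wrist_force: [5.9, -6.4, -3.5]
finger_gap: 0.4
```

Run:
```python
from h import *
s,T=st()
c=camera("wrist"); save("w3.png",c["color"][80:280,180:500].repeat(2,0).repeat(2,1)); W=T@c["tool_from_camera"]
for k in ("plunger_top","hub","waiting"):
    for d in tip_of(k,"wrist")[:3]: print(k,round(d["confidence"],2),w(W,d["at"]).round(1))
```

```text
t 9.53 tcp [444.3 -25.1 101.1] rot [3.138e+00 3.000e-03 1.925e+00] F [ 5.9 -6.4 -3.5] gap 0.4 x [-0.347  0.938] y [0.938 0.347]
plunger_top 0.95 [437.5   3.2  94.5]
waiting 0.56 [586.1  99.2  65.1]
```

View pics/w3.png

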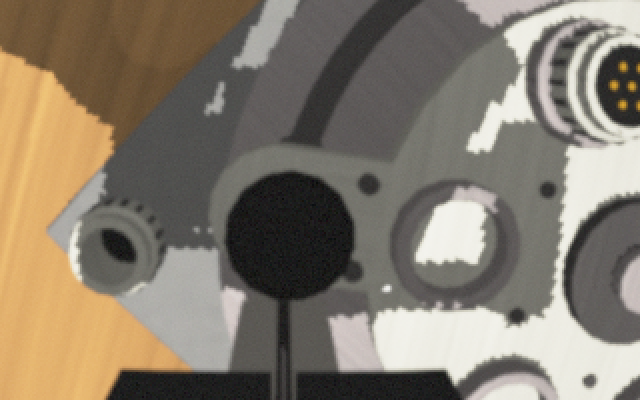

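send_rows:
  plan:
    - {"travel": [2,0.3,0],"delta_rot": [0,0,0],"fingers": 1}
    - {"travel": [2,0.3,0],"delta_rot": [0,0,0],"fingers": 1}
    - {"travel": [2,0.4,0],"delta_rot": [0,0,0],"fingers": 1}
    - {"travel": [2,0.4,0],"delta_rot": [0,0,0],"fingers": 1}
    - {"travel": [2,0.5,0],"delta_rot": [0,0,0],"fingers": 1}

```text
clock: 10.35
eef_pos: [441.8, -14.9, 100.9]
eef_rot: [3.14, 0.002, 1.926]
wrist_force: [-0.6, -4.5, 2.5]
finger_gap: 0.6
```

send_rows:
  plan:
    - {"travel": [1.2,0.3,0],"delta_rot": [0,0,0],"fingers": 1}
    - {"travel": [1.2,0.3,0],"delta_rot": [0,0,0],"fingers": 1}

```text
clock: 10.6
eef_pos: [441.2, -12.0, 100.2]
eef_rot: [3.141, -0.0, 1.925]
wrist_force: [0.7, 0.4, -0.6]
finger_gap: 0.5
```

send_rows:
  plan:
    - {"travel": [1,0.3,0],"delta_rot": [0,0,0],"fingers": 1}

```text
clock: 10.72
eef_pos: [441.1, -11.0, 100.0]
eef_rot: [-3.142, -0.0, 1.925]
wrist_force: [-0.4, -2.5, 0.4]
finger_gap: -0.2
```

send_rows:
  plan:
    - {"travel": [1,0.3,0],"delta_rot": [0,0,0],"fingers": 1}

```text
clock: 10.85
eef_pos: [441.0, -10.1, 100.0]
eef_rot: [-3.142, 0.0, 1.925]
wrist_force: [-0.2, -1.1, 0.4]
finger_gap: 0.4
```

```bash
cat > chk.py <<'E'
from h import *
s,T=st()
c=camera("wrist"); W=T@c["tool_from_camera"]
for k in ("plunger_top","hub","waiting"):
    for d in tip_of(k,"wrist")[:2]: print(k,round(d["confidence"],2),w(W,d["at"]).round(1))
for n in ("side","scene"):
    c=camera(n)
    for d in tip_of("plunger_top",n)[:2]: print(n,round(d["confidence"],2),toW(c,d["at"]).round(1))
E
python3 chk.py
```

```text
t 10.85 tcp [441.  -10.1 100. ] rot [-3.142  0.     1.925] F [-0.2 -1.1  0.4] gap 0.4 x [-0.347  0.938] y [0.938 0.347]
plunger_top 0.79 [433.7  21.7 100.4]
hub 0.62 [560.2  26.5  77.9]
hub 0.25 [435.4  20.1 101.3]
waiting 0.62 [591.7  92.   64.4]
side 0.49 [437.   23.9 105.6]
side 0.31 [633.3  35.5  63.1]
scene 0.33 [632.   32.3  61.5]
scene 0.23 [566.7  25.1   2.5]
```

The plunger top reads z 100.4, so it appears to be home, and the waiting connector is at the ram position. I'll back off and verify.

send_rows:
  plan:
    - {"travel": [-5,0,0],"delta_rot": [0,0,0],"fingers": 1}
    - {"travel": [-15,0,0],"delta_rot": [0,0,0],"fingers": 1}
    - {"travel": [-15,0,-30],"delta_rot": [0,0,0],"fingers": 1}
    - {"travel": [-20,0,-50],"delta_rot": [0,0,0],"fingers": 1}
    - {"travel": [-50,0,-20],"delta_rot": [0,0,0],"fingers": 1}
    - {"travel": [-50,0,-20],"delta_rot": [0,0,0],"fingers": 1}
    - {"travel": [0,0,0],"delta_rot": [0,0,0],"fingers": 1}
    - {"travel": [0,0,0],"delta_rot": [0,0,0],"fingers": 1}

```text
clock: 12.25
eef_pos: [494.4, -155.7, 219.3]
eef_rot: [-3.141, -0.001, 1.925]
wrist_force: [-0.3, 0.1, 0.4]
finger_gap: 0.7
```

```bash
cat >> chk.py <<'E'
c=camera("side"); save("side3.png",cv2.resize(c["color"][110:260,200:400],(800,600),interpolation=2))
m=masks_of("plunger_top","side")
for d in m[:2]:
    v,u=np.where(d["region"]); P=np.array([unproj(c,a,b) for a,b in zip(u,v)]); print(round(d["confidence"],2),np.percentile(P,[5,50,90,97],axis=0).round(1).tolist())
for k in ("waiting","done_b","ram","spare_shell"):
    for d in tip_of(k,"side")[:4]: print(k,round(d["confidence"],2),toW(c,d["at"]).round(1))
E
python3 chk.py
```

```text
t 12.25 tcp [ 494.4 -155.7  219.3] rot [-3.141e+00 -1.000e-03  1.925e+00] F [-0.3  0.1  0.4] gap 0.7 x [-0.347  0.938] y [0.938 0.347]
hub 0.59 [558.8  27.8  80.4]
waiting 0.66 [593.   95.8  62.8]
side 0.52 [438.   21.  108.1]
scene 0.29 [ 4.331e+02  4.690e+02 -3.000e-01]
0.55 [[420.2, 2.4, 94.7], [434.6, 14.8, 101.4], [446.8, 28.7, 103.5], [450.0, 32.1, 104.1]]
done_b 0.73 [826.8 -62.6  -4. ]
done_b 0.6 [604.7 -26.1  61.1]
done_b 0.44 [630.3  34.6  65.6]
spare_shell 0.66 [385.  -36.2  12.6]
```

View pics/side3.png

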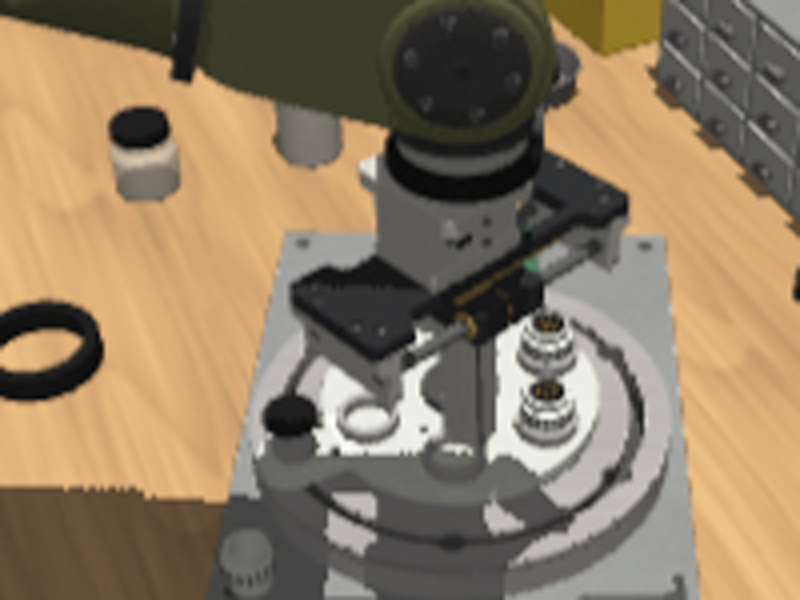

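The plunger head top measures z ≈101–103 (home), and its stem shows at picture (290,445). The gripper hides the ram nest, so I'll move clear for a last look.

send_rows:
  plan:
    - {"travel": [0,-50,-20],"delta_rot": [0,0,0],"fingers": 1}
    - {"travel": [-40,-40,0],"delta_rot": [0,0,0],"fingers": 1}
    - {"travel": [-50,0,0],"delta_rot": [0,0,0],"fingers": 1}
    - {"travel": [-50,0,0],"delta_rot": [0,0,0],"fingers": 1}
    - {"travel": [-50,0,0],"delta_rot": [0,0,0],"fingers": 1}
    - {"travel": [-50,0,0],"delta_rot": [0,0,0],"fingers": 1}
    - {"travel": [0,0,0],"delta_rot": [0,0,0],"fingers": 1}
    - {"travel": [0,0,0],"delta_rot": [0,0,0],"fingers": 1}

```text
clock: 13.95
eef_pos: [493.6, -411.3, 239.7]
eef_rot: [-3.141, -0.001, 1.925]
wrist_force: [0.6, 0.2, 0.9]
finger_gap: 0.6
```

```bash
sed -i 's/side3/side4/' chk.py; python3 chk.py
```

```text
t 13.95 tcp [ 493.6 -411.3  239.7] rot [-3.141e+00 -1.000e-03  1.925e+00] F [0.6 0.2 0.9] gap 0.6 x [-0.347  0.938] y [0.938 0.347]
side 0.59 [437.2  20.7 104.4]
waiting 0.26 [559.1  27.2  85.7]
done_b 0.72 [561.3  27.6  85.9]
spare_shell 0.55 [385.5 -39.1  11.9]
```

View pics/side4.png

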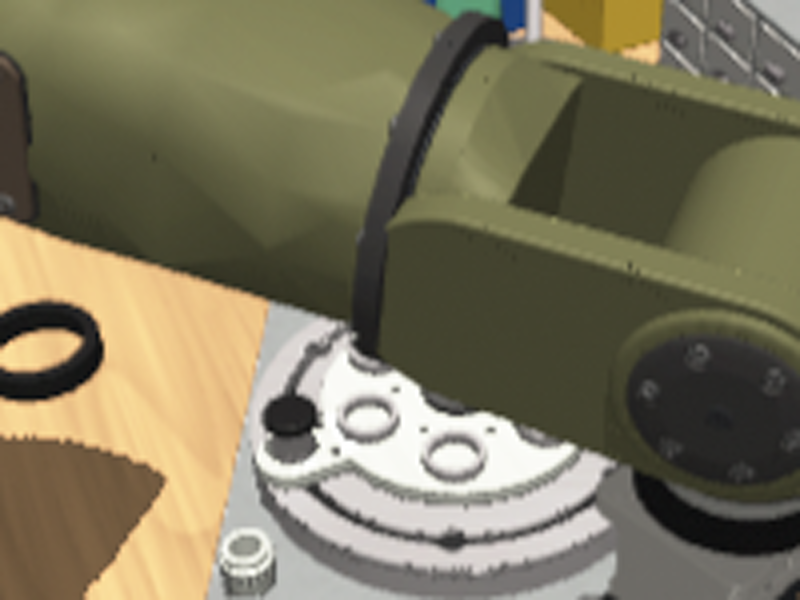

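The arm hides the ram nest here, so I'll move to the free left side for the final check.

send_rows:
  plan:
    - {"travel": [49,3,0],"delta_rot": [0,0,0],"fingers": 1}
    - {"travel": [49,3,0],"delta_rot": [0,0,0],"fingers": 1}
    - {"travel": [49,3,0],"delta_rot": [0,0,0],"fingers": 1}
    - {"travel": [49,3,0],"delta_rot": [0,0,0],"fingers": 1}
    - {"travel": [49,3,0],"delta_rot": [0,0,0],"fingers": 1}
    - {"travel": [49,3,0],"delta_rot": [0,0,0],"fingers": 1}
    - {"travel": [49,3,0],"delta_rot": [0,0,0],"fingers": 1}
    - {"travel": [49,3,0],"delta_rot": [0,0,0],"fingers": 1}
    - {"travel": [49,3,0],"delta_rot": [0,0,0],"fingers": 1}
    - {"travel": [49,3,0],"delta_rot": [0,0,0],"fingers": 1}
    - {"travel": [49,3,0],"delta_rot": [0,0,0],"fingers": 1}
    - {"travel": [49,3,0],"delta_rot": [0,0,0],"fingers": 1}
    - {"travel": [49,3,0],"delta_rot": [0,0,0],"fingers": 1}
    - {"travel": [49,3,0],"delta_rot": [0,0,0],"fingers": 1}
    - {"travel": [0,0,0],"delta_rot": [0,0,0],"fingers": 1}
    - {"travel": [0,0,0],"delta_rot": [0,0,0],"fingers": 1}

```text
clock: 16.65
eef_pos: [295.1, 245.8, 239.9]
eef_rot: [-3.142, 0.0, 1.926]
wrist_force: [-0.4, 0.6, -0.6]
finger_gap: -0.0
```

```bash
sed -i 's/side4/side5/' chk.py; python3 chk.py
```

```text
t 16.65 tcp [295.1 245.8 239.9] rot [-3.142  0.     1.926] F [-0.4  0.6 -0.6] gap -0.0 x [-0.348  0.938] y [0.938 0.348]
waiting 0.68 [591.2  93.3  66.8]
side 0.54 [436.   21.6 104.3]
side 0.35 [597.9  95.9 147.8]
0.67 [[419.5, 1.4, 95.9], [434.8, 15.8, 101.1], [447.3, 29.9, 103.3], [450.1, 33.1, 104.1]]
waiting 0.62 [593.7  94.7  63.2]
done_b 0.59 [828.9 -63.6  -1.1]
done_b 0.49 [523.8  85.2  61.3]
done_b 0.43 [604.6 -28.3  63. ]
done_b 0.42 [635.5  34.7  62.5]
ram 0.71 [596.7  92.  152.3]
spare_shell 0.66 [384.6 -37.9  12.4]
spare_shell 0.65 [632.9  37.3  66.3]
```

View pics/side5.png

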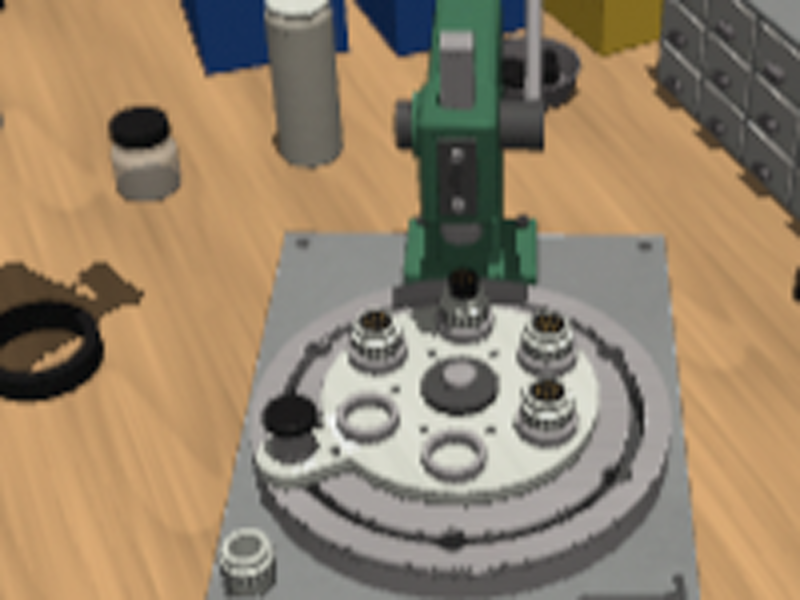

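The waiting connector with its raised insert is under the ram at (465,300). The pressed ones stand in their nests at (377,340), (547,342) and (547,412), and the plunger at (290,415) is up at home. I'll hand in.

```bash
python3 -c "
from cell import manip; print(manip.sign_off())"
```

```text
the job is handed in; nothing more can be done
None
```

The waiting connector is now under the press ram, and the plunger has sprung home in the next hole. I handed the job in at about 16.7 s on the robot's clock.

I pressed the plunger in about 9 mm with the shut fingertips and dragged the dial clockwise about 45°. Then I let go between the holes and nudged the head by its side until the plunger sprang up in the -60° hole.

Last checks:
- **Plunger:** the top measured z ≈ 101 mm, against 100 mm when home and about 93 mm while held in the slot. It is one hole clockwise of the start, within a few mm.
- **Connectors:** the waiting one is at about (594, 95), with the ram at about (597, 92). All four connectors stand in their nests.
- **Bystanders:** the spare shell, hex key, tape, jar and can appear unmoved. I did not look at the screwdriver and crimper again, but the arm passed well above the bench throughout.
- **Force:** the side push briefly reached about 9 N, above the 2 N needed to turn the dial and well below the limits.

The network's plunger height from the side camera read 4–8 mm high (104–108 mm). I took the depth reading and the wrist camera's 100.4 mm instead.

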